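# Park the microtome past its stiff point and hang its catch tray

### The job

Park the microtome: turn its handwheel forward by the black crank handle (handle up and over the top, away from the robot) until you feel it get stiff and then go over the stiff point, and leave it resting just past that point, not wound on any further. Then take the loose blue catch tray with the carrying bar and hang it by its rear lip on the yellow rail under the raised head, hooked fully down, level and about in the middle, and let go. Leave the bottle, jar, beaker and slide box where they stand.

Things in the scene. Friction and masses are not known exactly. Their poses are not given: they have to be found in the camera images.
- microtome: Fixed cream rotary microtome, housing 240 x 200 x 340 mm (x, y, z) on a dark base plate 300 x 240 x 20 mm. Origin on the table under it; its -x points out of its front (to the robot, within 10 degrees), y to its left, z up. Front face at x = -100 mm, y -100 to 100. Nose and lamp boom leave no room for an upright gripper: lean the tool 35 to 45 degrees, coming from the robot's side.
- nose (a point): Lower front edge, middle, of the fixed cream nose that juts from the microtome's front above head and rail: 70 mm out of the face, 80 mm wide, from 285 to 335 mm above the table.
- boom (a point): Underside of the fixed steel lamp boom, above the handle's middle: a bar 22 mm thick along the microtome's y, 374 mm above the table, 62 mm in front of the microtome's origin, ending 90 mm farther right in a black lamp 68 mm across.
- wheel_axis (a point): Point on the handwheel's axis level with the handle's middle (microtome x -60, y -195, z 160 mm). The axis is parallel to the microtome's y. The wheel is a grey disc 170 mm across at y -112 to -134; the crank arm lies outside it, to y = -150.
- handle (a point): Middle of the black crank handle: a round sleeve 25 mm thick, 85 mm long, parallel to the wheel's axis, free to spin on its pin, 70 mm from the axis. It starts on the robot's side of the axis, within about 30 degrees of its height, differing each time. The crank arm is 45 mm from this point.
- wheel (a joint): Handwheel turn, rad, growing forward (handle up, then over the top, away from the robot); zero is unmarked. Effort at the handle grows to 10-14 N, then dies away; at the stiff point (dead centre), 80-105 degrees from the start, only 2 N friction is left. Standing still, the push back vanishes up to 10 degrees before it. Let go midway, it runs back; past it, it stays. Just past: up to 28 degrees beyond; 50 beyond fails.
- head_foot (a point): Underside of the specimen head (steel block, black clamp, white cassette; 60 mm wide and tall, 60 mm out of the front). The wheel lifts it 25 mm per rad; at its lowest it is about 165 mm above the table and leaves no room for fingers over the rail.
- rail (a point): Middle of the top edge of the yellow rail on the microtome's front, 98 mm above the table. The rail is an upright flat bar 5 mm thick, 200 mm long (along the microtome's y), 48 mm tall; 26 mm clear behind it to the housing; a post 12 mm wide behind each end, 94 mm from the middle. Axes as the microtome's.
- tray: Loose blue open tray, 110 x 130 x 50 mm (x, y, z), walls 4 mm, 0.2 to 0.4 kg, standing on the table at the robot's left or right. Origin at the centre of its underside; +x points to its rear lip. It hangs about level from its bar.
- tray_bar (a point): Middle of the tray's carrying bar: round steel, 14 mm thick, along the tray's y, 130 mm long, held by uprights at both ends, 100 mm above the tray's underside, over its middle. Lift the tray here.
- tray_lip (a point): Where the rail's top comes to lie under the rear lip: tray x 59, z 46 mm. Lip 120 mm wide; it runs back from the rear wall (outer face x 55), then slopes down and back: gap between wall and lip 8 mm at its top, 18 mm at the lip's lower edge (z 26, outermost x 77). Hung, this point lies on rail, tray underside 52 mm above the table, tray +x into the microtome.
- slide_box: Loose green slide box 90 x 160 x 34 mm, origin under its centre. Leave alone; it may stand on either side.
- amber_bottle: Loose amber bottle, 68 mm across, 150 mm tall, origin under its centre. Leave alone.
- stain_jar: Loose green glass jar, 64 mm across, 85 mm tall, origin under its centre. Leave alone.
- beaker: Loose glass beaker, 70 mm across, 90 mm tall, origin under its centre. Leave alone.

How it is judged:
By the outcome, as a careful person would: the job done as asked, in the order asked, and still so for the second after the job is handed in, with the robot touching nothing.
It also fails if it takes over 70 s, if anything falls off the work surface, if the arm or the gripper's body presses on something with over 40 N, if the wrist force passes 120 N, or if a joint passes its speed limit or range.

### The arm

A 6-joint arm with a two-finger parallel gripper is mounted at the origin on the work surface. World frame = base frame: x ahead of the robot, y to its left, z up, the work surface at z = 0. Lengths are in mm, angles in rad, forces in N, time in s.
With the tool pointing down it reaches from about 250 to 800 mm from the base axis. Payload 3.9 kg.
Tool frame: the origin (TCP) lies at the very end of the fingers, on their centre line; the grasp point (between the pads) lies 19 mm behind it; z points along the fingers, y is the line along which they close (so a half turn about z gives the same grasp; the last joint's range is limited). The gripper opens to 85 mm and grips with 20 to 120 N. Pads are 22 mm wide; open, the fingers measure 114 mm over their backs; the gripper's body (76 mm by 85 mm) begins 54 mm behind the grasp point. The pads swing forward as they close: fully open they stand 13 mm farther back than shut.
Start: joints at [1.292, 0.26, -0.138, 1.173, 0, 1.571], TCP at [144.477, 504.719, 205.504] pointing down, gripper open.
Joint ranges: [-2.78, 2.78], [-0.83, 1.72], [-1.28, 1.37], [-1.9, 2.12], [-1.57, 1.48], [-3.14, 3.14]. Speed limits (rad/s): [2.57, 2.57, 3.14, 3.14, 3.14, 3.14].

### API

Orientations are given as a rotation vector (axis times angle).
In Python, from rig import manip, open_jaws, grasp, kinematics, vision gives the robot as it stands. The module is installed in compiled form; this text tells all that it offers. Calls block until the motion is done:
- manip.reach(position, orientation): joint-space move of the TCP to a pose.
- manip.line_to(position, feed=150, ori=None): straight line of the TCP; ori=None keeps the orientation; feed is the mean speed in mm/s.
- manip.move_j(angles): joint-space move.
- open_jaws() and grasp(effort=None): open the fingers fully, or close them until they stop; effort is the grip in N (None keeps the last).
- manip.hold(seconds).
- kinematics.solve_ik(position, orientation): joint angles nearest the present ones, or None.
- vision.grab_frame(name): name is "scene" or "top" or "wrist"; returns the picture (420x560x3 uint8, blue, green, red); there is no depth.
- vision.camera_model(name): a dict with "intrinsics" (3x3 intrinsics, pixels), "D" ([k1, k2, p1, p2, k3] as OpenCV has them; the pictures are not rectified), "camera_from_world" (4x4, takes a point from world to camera coordinates). Camera axes: x right, y down, z forward; pixel columns grow to the right and rows downward; lengths in mm; the calibration is good to about 2 mm. A picture is of the moment at which its call begins: read the wrist's pose just before it. camera_model takes no time and is no camera call; for the wrist camera it gives the pose at the moment of the call.
A pose or a line that the arm cannot do raises manip.IKError and nothing moves.
- manip.job_done(): hands the job in; it is judged then, once.
Readings, each from a call of its own:
- manip.read_time_s(): time.
- manip.read_q(): joint angles.
- manip.read_qd(): joint speeds.
- manip.read_joint_torque(): joint torques, N m.
- manip.read_tcp_pos(): TCP position.
- manip.read_tool_rot(): TCP orientation.
- manip.read_ft_force(): force on the tool from outside, world axes, zero at the start.
- manip.read_ft_torque(): the same for the moment, N m.
- manip.read_opening(): finger opening in mm.
- manip.read_gripper_force(): force on a finger pad.
Only numpy, scipy, OpenCV 4.12 (cv2) and the standard library are available. Lean on these libraries where they do the work, as an engineer would, in place of code of your own. Each camera call takes 0.05 s, during which the arm holds its last target. There are 200 camera calls.

## Working session

There is one attempt and no reset: what is moved stays moved. The work goes in short steps, each a Python script; the robot and the scene stay as the last script left them, time stands still between calls to the robot, and variables do not carry over. Pictures are saved under pics/ and viewed, at most 10 in all, crops included, and the job is handed in when it is done.

```bash
mkdir -p pics; ls; cat > h.py <<'E'
import numpy as np, cv2
from rig import manip, open_jaws, grasp, kinematics, vision
E
python3 - <<'E'
from h import *
for n in ("scene","top"):
    im=vision.grab_frame(n); cv2.imwrite(f"pics/{n}0.png",im)
    m=vision.camera_model(n); np.savez(f"{n}.npz",im=im,K=m["intrinsics"],D=m["D"],T=m["camera_from_world"])
    print(n,np.round(m["intrinsics"],1),m["D"],np.round(m["camera_from_world"],3))
print(manip.read_time_s(),manip.read_tool_rot())
E
```

```text
pics
scene [[439.2   0.  286.7]
 [  0.  439.2 206.8]
 [  0.    0.    1. ]] [-0.02887224  0.          0.          0.          0.        ] [[-5.60000e-02 -9.98000e-01 -8.00000e-03 -4.57240e+01]
 [-9.50000e-01  5.50000e-02 -3.09000e-01  6.18059e+02]
 [ 3.09000e-01 -9.00000e-03 -9.51000e-01  1.24057e+03]
 [ 0.00000e+00  0.00000e+00  0.00000e+00  1.00000e+00]]
top [[441.9   0.  284.5]
 [  0.  441.9 207.5]
 [  0.    0.    1. ]] [-0.13485342  0.          0.          0.          0.        ] [[-1.00000e-03 -1.00000e+00  1.00000e-02 -7.13330e+01]
 [-9.97000e-01 -0.00000e+00 -7.80000e-02  6.15287e+02]
 [ 7.80000e-02 -1.00000e-02 -9.97000e-01  1.41361e+03]
 [ 0.00000e+00  0.00000e+00  0.00000e+00  1.00000e+00]]
0.1 [-4.36490983e-01 -3.11084037e+00  2.73384539e-03]
```

View pics/scene0.png

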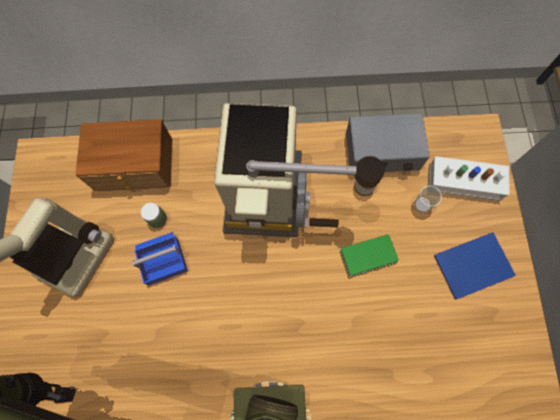

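View pics/top0.png

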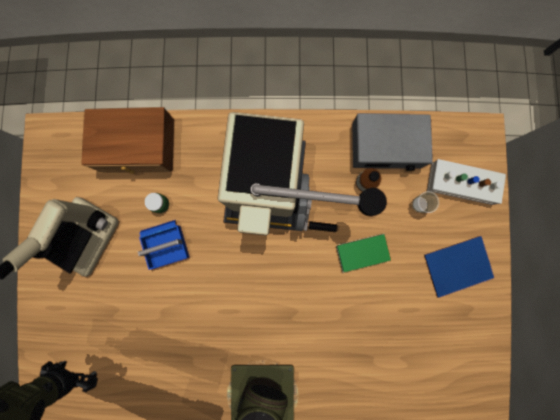

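The scene and top views show the microtome at about (265,170), with the black handle near (322,225). The tray is at (162,250) with the jar just above it, and the slide box, beaker and bottle are on the right. I'll zoom in on both for measuring.

```bash
python3 - <<'E'
import numpy as np, cv2
s=np.load("scene.npz")["im"]; t=np.load("top.npz")["im"]
f=lambda im,x,y,w,h,k:cv2.resize(im[y:y+h,x:x+w],None,fx=k,fy=k,interpolation=cv2.INTER_CUBIC)
a=np.hstack([f(s,210,170,133,75,3),f(t,210,170,133,75,3)])  
b=np.hstack([f(s,120,195,80,100,4),f(t,125,190,80,100,4)])
b=np.hstack([b,np.zeros((400,a.shape[1]-b.shape[1],3),np.uint8)])
im=np.vstack([a*1,b]); im=np.clip(im.astype(float)*1.5,0,255).astype(np.uint8)
cv2.imwrite("pics/c1.png",im[:600,:800]); print(im.shape)
for n,i in(("s",s),("t",t)):
    hsv=cv2.cvtColor(i,cv2.COLOR_BGR2HSV)
    M={"yellow":((20,150,90),(32,255,255),(220,200,310,250)),"black":((0,0,0),(180,255,40),(300,210,345,240)),"blue":((110,120,60),(125,255,255),(120,200,200,300)),"green":((50,120,40),(75,255,255),(320,220,410,290))}
    for k,(lo,hi,(x0,y0,x1,y1)) in M.items():
        m=cv2.inRange(hsv,lo,hi); z=np.zeros_like(m); z[y0:y1,x0:x1]=m[y0:y1,x0:x1]
        p=cv2.findNonZero(z)
        if p is None: print(n,k,None); continue
        r=cv2.minAreaRect(p); print(n,k,len(p),np.round(r[0],1),np.round(cv2.boxPoints(r),1).tolist())
E
```

```text
(625, 798, 3)
s yellow 92 [258.  225.2] [[225.8000030517578, 226.10000610351562], [226.0, 221.1999969482422], [290.1000061035156, 224.1999969482422], [289.8999938964844, 229.1999969482422]]
s black 3 [323.5 224.5] [[311.0, 224.0], [311.0, 224.0], [336.0, 225.0], [336.0, 225.0]]
s blue 1254 [158.9 257.4] [[131.60000610351562, 245.8000030517578], [173.89999389648438, 231.6999969482422], [186.3000030517578, 268.8999938964844], [144.0, 283.0]]
s green 1390 [369.3 254.2] [[340.79998779296875, 248.10000610351562], [389.5, 233.3000030517578], [397.70001220703125, 260.3999938964844], [349.1000061035156, 275.20001220703125]]
t yellow 17 [259.1 221.3] [[227.89999389648438, 218.5], [228.1999969482422, 216.5], [290.20001220703125, 224.1999969482422], [290.0, 226.10000610351562]]
t black 183 [322.7 226.5] [[308.70001220703125, 228.3000030517578], [309.5, 221.6999969482422], [336.6000061035156, 224.6999969482422], [335.8999938964844, 231.3000030517578]]
t blue 1213 [162.8 244.4] [[137.60000610351562, 231.3000030517578], [176.60000610351562, 219.60000610351562], [188.0, 257.5], [149.0, 269.20001220703125]]
t green 1260 [363.4 252.8] [[336.8999938964844, 245.8000030517578], [383.5, 234.10000610351562], [389.8999938964844, 259.79998779296875], [343.3999938964844, 271.3999938964844]]
```

View pics/c1.png

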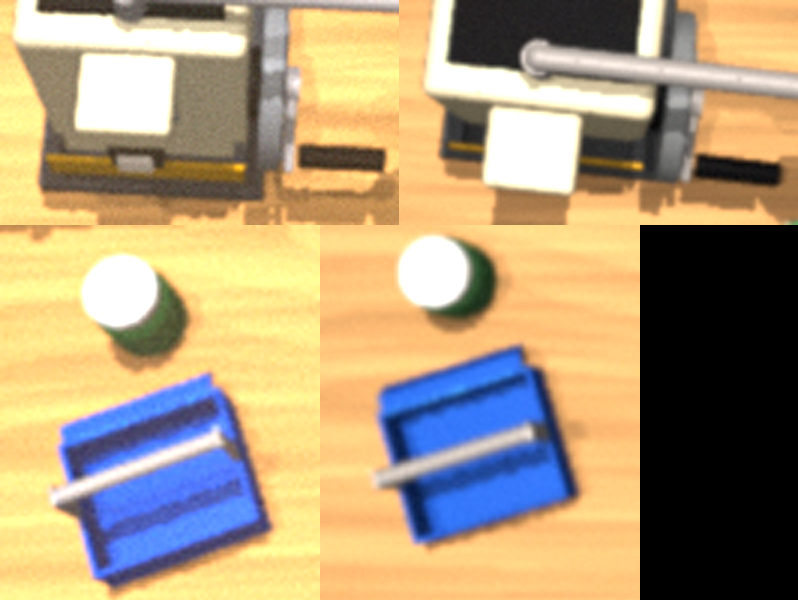

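The zoom shows the rail's top edge running from about (227,219) to (291,225) in the top view. The handle's middle is at about (324,222) in scene and (323,226) in top. The tray's lip is on the far side, toward the jar, and the bar ends are visible in both views.

```bash
cat >> h.py <<'E'
def ray(n,p,m=None):
    if m is None:
        d=np.load(f"{n}.npz"); K,D,T=d["K"],d["D"],d["T"]
    else: K,D,T=np.array(m["intrinsics"]),np.array(m["D"]),np.array(m["camera_from_world"])
    u=cv2.undistortPoints(np.array([[p]],float),K,D)[0,0]
    R=T[:3,:3]; o=-R.T@T[:3,3]; v=R.T@np.array([u[0],u[1],1]); return o,v/np.linalg.norm(v)
def plane(r,z): return r[0]+r[1]*(z-r[0][2])/r[1][2]
def tri(rs):
    A=sum(np.eye(3)-np.outer(v,v) for o,v in rs); b=sum((np.eye(3)-np.outer(v,v))@o for o,v in rs)
    x=np.linalg.solve(A,b); return x,[np.linalg.norm((np.eye(3)-np.outer(v,v))@(x-o)) for o,v in rs]
E
python3 - <<'E'
from h import *
np.set_printoptions(precision=1,suppress=True)
ang=lambda a,b:np.degrees(np.arctan2(b[1]-a[1],b[0]-a[0]))
T=lambda a,b:tri([ray("scene",a),ray("top",b)])
hi,ho=T((309.8,222.2),(309.2,225.5)),T((337.8,222.5),(336.9,227.2)); print("handle",hi,ho,T((323.8,222.4),(322.8,226.4)))
for n,a,b in(("top",(226.6,218.9),(291.2,225.2)),("scene",(225.7,221.3),(291.5,224.8))):
    A,B=plane(ray(n,a),98),plane(ray(n,b),98); print("rail",n,A,B,(A+B)/2,ang(B,A)-90,np.linalg.norm(A-B))
a,b=T((133.6,262.4),(139.9,253.4)),T((175.4,247.9),(179.4,241.4)); print("bar",a,b)
for n,p,q in(("scene",(133.6,262.4),(175.4,247.9)),("top",(139.9,253.4),(179.4,241.4))):
    A,B=plane(ray(n,p),103),plane(ray(n,q),103);print("bar z100",A,B,(A+B)/2,ang(B,A)-90,np.linalg.norm(A-B))
# nose top z=335 corners : scene crop, top crop
sc=lambda u,v:(210+(u+.5)/3-.5,170+(v+.5)/3-.5); tc=lambda u,v:sc(u-399,v)
for n,cs in(("scene",[sc(76,130),sc(165,134)]),("top",[tc(484,190),tc(576,193)])):
    A,B=[plane(ray(n,c),335) for c in cs]; print("nose",n,A,B,(A+B)/2,ang(B,A)-90)
# boom line z=396 top
for n,cs in(("scene",[(262,168),(355,171)]),("top",[(268,191),(355,199)])):
    A,B=[plane(ray(n,c),385) for c in cs]; print("boom",A,B,ang(B,A)-90)
print(np.linalg.norm(ray("top",(0,0))[0]))
E
```

```text
handle (array([ 552.7, -145.1,  129.3]), [np.float64(0.3113235029773032), np.float64(0.3113235029773248)]) (array([ 547.5, -228.1,  127.6]), [np.float64(0.5431794237585436), np.float64(0.5431794237585724)]) (array([ 550. , -186.2,  128.3]), [np.float64(0.2828337497098454), np.float64(0.28283374970987857)])
rail top [574.2 107.9  98. ] [554.8 -91.4  98. ] [564.5   8.3  98. ] -5.545925247216971 200.16775924299813
rail scene [579.  105.8  98. ] [556.6 -91.9  98. ] [567.8   7.   98. ] -6.463983020493288 198.92477402772965
bar (array([466.7, 375.5, 107.1]), [np.float64(0.41946196357150606), np.float64(0.41946196357127746)]) (array([504.3, 253.9, 103.1]), [np.float64(1.1639072122126215), np.float64(1.1639072122125371)])
bar z100 [467.5 377.4 103. ] [504.2 255.1 103. ] [485.9 316.3 103. ] 16.694218791140898 127.70615194233316
bar z100 [466.7 376.4 103. ] [504.4 252.7 103. ] [485.5 314.6 103. ] 16.97025163749211 129.32786356471777
nose scene [528.7  50.1 335. ] [521. -23. 335.] [524.9  13.6 335. ] -6.006737510685397
nose top [525.8  49.9 335. ] [523.4 -28.1 335. ] [524.6  10.9 335. ] -1.8208154332015596
boom [623.6 -23.4 385. ] [ 602.6 -248.   385. ] -5.364239193506435
boom [627.3 -27.5 385. ] [ 607.9 -240.7  385. ] -5.218607658796159
1543.3600835007203
```

```bash
cat >> h.py <<'E'
from scipy.spatial.transform import Rotation as Rn
yaw=np.radians(-5.6); Rm=Rn.from_euler("z",yaw).as_matrix(); X,Y,Z=Rm.T
RAIL=np.array([565.7,7.8,98.]); ORG=RAIL*[1,1,0]+128.5*X
mt=lambda x,y,z:ORG+x*X+y*Y+z*Z
def tool(lean,sg=1,M=Rm):
    l=np.radians(lean); zt=np.array([np.sin(l),0,-np.cos(l)]); yt=sg*np.array([np.cos(l),0,np.sin(l)])
    return M@np.column_stack([np.cross(yt,zt),yt,zt])
rv=lambda R:Rn.from_matrix(R).as_rotvec()
def hpos(th,r=71,y=-201): # handle point at elevation angle th (deg)
    t=np.radians(th); return mt(-60-r*np.cos(t),y,160+r*np.sin(t))
E
python3 - <<'E'
from h import *
np.set_printoptions(precision=2,suppress=True)
print(mt(0,0,0),hpos(-26,y=-195))
for lean in(40,45):
  for sg in(1,-1):
    R=tool(lean,sg); o=rv(R)
    for p in [(350,120,330)]+[hpos(t)+d*R[:,2] for t,d in((-26,-110),(-26,19),(30,19),(80,19),(80,-110))]:
        q=kinematics.solve_ik(list(p),list(o)); print(lean,sg,np.round(p),None if q is None else np.array(q))
E
```

```text
[693.59  -4.74   0.  ] [ 551.33 -186.73  128.88]
40 1 [350 120 330] [ 0.83 -0.46 -0.68  0.89 -0.54  2.37]
40 1 [ 480. -186.  213.] [-0.56 -0.18 -0.88  0.23  0.29  1.2 ]
40 1 [ 563. -194.  114.] [-0.47  0.12 -0.94 -0.15  0.23  1.28]
40 1 [ 565. -194.  181.] [-0.46  0.01 -0.82  0.08  0.23  1.28]
40 1 [ 614. -199.  215.] [-0.42  0.05 -0.68  0.18  0.21  1.32]
40 1 [ 532. -191.  314.] [-0.5  -0.17 -0.59  0.49  0.25  1.26]
40 -1 [350 120 330] [ 0.83 -0.46 -0.68  0.89 -0.54 -0.77]
40 -1 [ 480. -186.  213.] [-0.56 -0.18 -0.88  0.23  0.29 -1.94]
40 -1 [ 563. -194.  114.] [-0.47  0.12 -0.94 -0.15  0.23 -1.86]
40 -1 [ 565. -194.  181.] [-0.46  0.01 -0.82  0.08  0.23 -1.86]
40 -1 [ 614. -199.  215.] [-0.42  0.05 -0.68  0.18  0.21 -1.82]
40 -1 [ 532. -191.  314.] [-0.5  -0.17 -0.59  0.49  0.25 -1.89]
45 1 [350 120 330] [ 0.93 -0.49 -0.74  0.85 -0.65  2.44]
45 1 [ 473. -185.  207.] [-0.61 -0.2  -0.99  0.06  0.36  1.19]
45 1 [ 564. -194.  115.] [-0.49  0.13 -1.04 -0.35  0.27  1.29]
45 1 [ 566. -194.  182.] [-0.49  0.   -0.92 -0.09  0.27  1.29]
45 1 [ 615. -199.  216.] [-0.44  0.03 -0.77  0.01  0.24  1.32]
45 1 [ 525. -190.  308.] [-0.53 -0.22 -0.71  0.34  0.3   1.25]
45 -1 [350 120 330] [ 0.93 -0.49 -0.74  0.85 -0.65 -0.7 ]
45 -1 [ 473. -185.  207.] [-0.61 -0.2  -0.99  0.06  0.36 -1.95]
45 -1 [ 564. -194.  115.] [-0.49  0.13 -1.04 -0.35  0.27 -1.85]
45 -1 [ 566. -194.  182.] [-0.49  0.   -0.92 -0.09  0.27 -1.85]
45 -1 [ 615. -199.  216.] [-0.44  0.03 -0.77  0.01  0.24 -1.82]
45 -1 [ 525. -190.  308.] [-0.53 -0.22 -0.71  0.34  0.3  -1.89]
```

```bash
python3 - <<'E'
from h import *
np.set_printoptions(precision=1,suppress=True)
R=tool(45); o=list(rv(R))
manip.reach([350,120,330],o)
manip.reach(list(hpos(-26)-100*R[:,2]),o)
m=vision.camera_model("wrist"); im=vision.grab_frame("wrist")
np.savez("w1.npz",im=im,K=m["intrinsics"],D=m["D"],T=m["camera_from_world"])
h=hpos(-26,y=-195); pts=np.array([h,h-42.5*Y,h+42.5*Y,mt(-60,-195,160)])
T=np.array(m["camera_from_world"]); p=cv2.projectPoints(pts,cv2.Rodrigues(T[:3,:3])[0],T[:3,3],np.array(m["intrinsics"]),np.array(m["D"]))[0][:,0]
print(p,manip.read_time_s(),manip.read_tcp_pos(),manip.read_ft_force())
for a in p: cv2.drawMarker(im,(int(a[0]),int(a[1])),(0,0,255),0,10)
cv2.imwrite("pics/w1.png",im)
E
```

```text
[[279.  192.9]
 [279.  234.7]
 [279.  147.5]
 [344.3 187.7]] 3.3917 [ 480.8 -185.   199.8] [-0.1 -0.2  0.7]
```

View pics/w1.png

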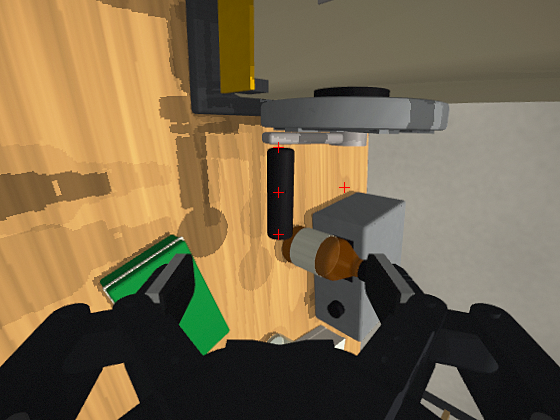

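The wrist view shows the handle's centre at (281,193), about 2 mm from the prediction at (279,193), so I'll grasp it.

```bash
python3 - <<'E'
from h import *
np.set_printoptions(precision=1,suppress=True)
R=tool(45)
manip.line_to(list(hpos(-26,70)+19*R[:,2]),feed=120)
f0=manip.read_ft_force(); grasp(40); manip.hold(.3)
print(f0,manip.read_ft_force(),manip.read_opening(),manip.read_gripper_force(),manip.read_tcp_pos(),hpos(-26,70)+19*R[:,2],manip.read_time_s())
r=70.;f0=np.array(f0)
for th in range(-26,9,5):
    manip.line_to(list(hpos(th,r)+19*R[:,2]),feed=60); manip.hold(.1)
    f=np.array(manip.read_ft_force())-f0; t=np.radians(th)
    rad=-np.cos(t)*X+np.sin(t)*Z; tan=np.sin(t)*X+np.cos(t)*Z
    print(th,"tan %.1f rad %.1f ax %.1f r %.1f"%(f@tan,f@rad,f@Y,r),round(manip.read_opening(),1))
    r+=np.clip(f@rad*.05,-.7,.7)
print(manip.read_time_s())
open("r.txt","w").write(str((r,list(f0))))
E
```

```text
[ 0.6 -0.1  0.4] [-2.6 -0.4  0.4] 19.307778218147657 36.09907329082489 [ 564.6 -194.2  115.5] [ 565.  -194.1  115.9] 5.4667
-26 tan 1.5 rad 4.9 ax -1.1 r 70.0 19.4
-21 tan 1.0 rad 4.9 ax -2.0 r 70.2 19.2
-16 tan 0.4 rad 3.8 ax -1.9 r 70.5 18.2
-11 tan -0.3 rad 0.5 ax -0.5 r 70.7 0.1
-6 tan -0.6 rad -0.1 ax 0.5 r 70.7 -0.0
-1 tan -0.1 rad 0.1 ax 0.6 r 70.7 -0.5
4 tan -0.3 rad 0.5 ax 0.1 r 70.7 -0.2
7.9167
```

The grip slipped off at about -13 degrees, with the opening at 19 mm, so only the pad ends were holding it. I'll back out, look again, and fix the depth with all the views.

```bash
python3 - <<'E'
from h import *
np.set_printoptions(precision=1,suppress=True)
R=tool(45)
manip.line_to(list(hpos(4,70)-90*R[:,2]),feed=200); open_jaws()
m=vision.camera_model("wrist"); im=vision.grab_frame("wrist")
np.savez("w2.npz",im=im,K=m["intrinsics"],D=m["D"],T=m["camera_from_world"])
cv2.imwrite("pics/w2.png",im)
for n in("w1","w2"):
    hsv=cv2.cvtColor(np.load(n+".npz")["im"],cv2.COLOR_BGR2GRAY)
    k=cv2.inRange(hsv,0,45); k[250:]=0; k[:130]=0
    c=[c for c in cv2.findContours(k,0,2)[0] if cv2.contourArea(c)>500]
    for x in c: print(n,cv2.minAreaRect(x))
    np.save(n+"c.npy",0)
print(tri([ray("scene",(323.8,222.4)),ray("top",(322.8,226.4)),ray("w1",(281,193))]), hpos(-26,70,-195),manip.read_time_s())
E
```

```text
w1 ((280.0, 196.0), (96.0, 26.0), 90.0)
w2 ((268.3258056640625, 197.3197479248047), (103.90982818603516, 39.174339294433594), 87.61405944824219)
(array([ 549.3, -185.7,  133.3]), [np.float64(0.7898761462323399), np.float64(0.5218225950323878), np.float64(0.30145970137264105)]) [ 552.2 -186.8  129.3] 9.4417
```

View pics/w2.png

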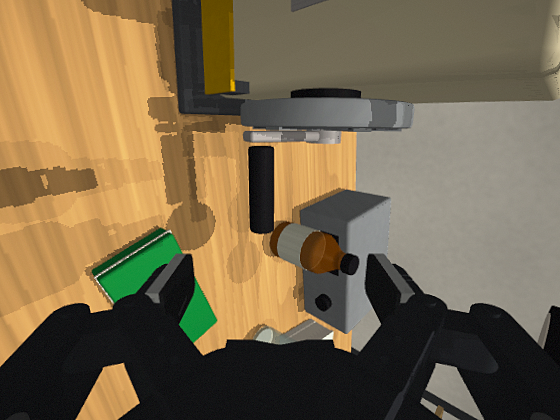

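```bash
python3 - <<'E'
from h import *
np.set_printoptions(precision=1,suppress=True)
for n in("w1","w2"):
    d=np.load(n+".npz"); T=d["T"]; print(n,"f",d["K"][0,0])
    for th in(-30,-26,-22):
        h=hpos(th,70,-195); print(th,cv2.projectPoints(np.array([h,h-42.5*Y,h+42.5*Y]),cv2.Rodrigues(T[:3,:3])[0],T[:3,3],d["K"],d["D"])[0][:,0].tolist(), (T[:3,:3]@h+T[:3,3])[2])
print(tri([ray("w1",(280.3,193)),ray("w2",(261,190))]))
R=tool(45)
h=hpos(-25,70)
manip.line_to(list(h-90*R[:,2]),feed=150)
f0=np.array(manip.read_ft_force())
manip.line_to(list(h+31*R[:,2]),feed=100); f1=np.array(manip.read_ft_force())
grasp(40); manip.hold(.3)
print(f0,f1-f0,manip.read_ft_force()-f0,manip.read_opening(),manip.read_gripper_force(),manip.read_tcp_pos()-(h+31*R[:,2]),manip.read_time_s())
m=vision.camera_model("wrist"); im=vision.grab_frame("wrist"); cv2.imwrite("pics/w3.png",im)
E
```

```text
w1 f 291.4790833506121
-30 [[278.4869815011889, 191.69982556214404], [278.5146161752428, 232.87148974619836], [278.4589088647617, 147.0196485363362]] 281.2983410973293
-26 [[279.98242967957566, 192.83222588357577], [279.948979900898, 234.59617976163977], [280.01770309346165, 147.44218734753454]] 276.81133936845407
-22 [[281.8711838807214, 193.97376400171288], [281.75810971476113, 236.33195227143554], [281.98915660127517, 147.8690204715823]] 272.43147573607285
w2 f 291.4790833506121
-30 [[257.999718092038, 186.51426844355822], [258.8238342027942, 225.3710630181112], [257.147732350136, 144.578922225849]] 300.16728387158133
-26 [[259.0892418544891, 187.49884432704613], [259.8845126623707, 226.8850894081865], [258.2664494417114, 144.9373480369631]] 295.6820056285476
-22 [[260.54176980548016, 188.4890373252728], [261.2927652704927, 228.40609159573734], [259.7641690288352, 145.2978550576017]] 291.3038931789177
(array([ 571.4, -196.8,  109.6]), [np.float64(1.0647643273058904), np.float64(1.0647643273058651)])
[-0.3  0.4 -0. ] [ 1.  -0.4  0.3] [ 4.2 -0.8  2.2] 23.793284324878847 41.17598533630371 [ 1.1 -0.2  1.1] 12.0667
```

View pics/w3.png

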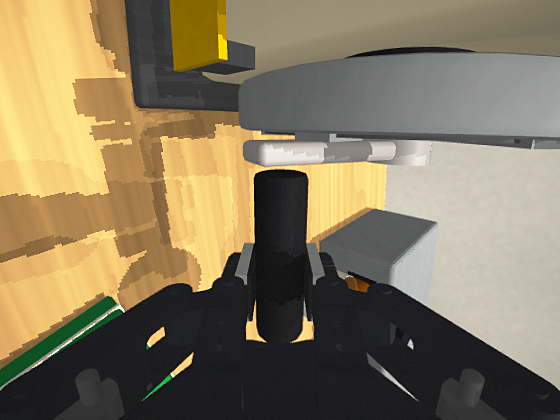

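The wrist view shows the handle seated well between the pads near (282,290), with the opening at 23.8 mm. I'll wind it in steps while watching the force.

```bash
cat >> h.py <<'E'
import json
def wind(a,b,st,step=5,hold=.12):
    P0,f0=np.array(st["P0"]),np.array(st["f0"]); r=st["r"]
    for phi in np.arange(a,b+.1,step):
        th=st["th0"]+phi; t=np.radians(th)
        rad=-np.cos(t)*X+np.sin(t)*Z; tan=np.sin(t)*X+np.cos(t)*Z
        manip.line_to(list(P0+hpos(th,r)-hpos(st["th0"],70)),feed=60); manip.hold(hold)
        f=np.array(manip.read_ft_force())-f0
        print(phi,"tan %.1f rad %.1f ax %.1f r %.1f op %.1f"%(f@tan,f@rad,f@Y,r,manip.read_opening()))
        r+=np.clip(f@rad*.06,-.6,.6)
        if manip.read_opening()<18: print("SLIP"); break
    st["r"]=r; json.dump(st,open("st.json","w")); print(manip.read_time_s())
E
python3 - <<'E'
from h import *
grasp(70)
st=dict(P0=list(manip.read_tcp_pos()),f0=[-.3,.4,0],r=70.,th0=-22.5)
wind(5,65,st)
E
```

```text
5.0 tan 0.0 rad -5.4 ax 0.4 r 70.0 op 22.6
10.0 tan -1.9 rad -6.2 ax 1.5 r 69.7 op 22.9
15.0 tan -3.5 rad -7.4 ax 0.7 r 69.3 op 22.7
20.0 tan -4.5 rad -8.7 ax 0.3 r 68.9 op 22.6
25.0 tan -5.1 rad -10.8 ax -0.8 r 68.3 op 22.7
30.0 tan -6.3 rad -10.6 ax -0.8 r 67.7 op 22.1
35.0 tan -6.7 rad -13.1 ax -1.3 r 67.1 op 22.7
40.0 tan -7.2 rad -12.7 ax -1.5 r 66.5 op 22.7
45.0 tan -9.0 rad -9.9 ax -3.3 r 65.9 op 22.8
50.0 tan -12.8 rad -2.3 ax -5.4 r 65.3 op 22.4
55.0 tan -10.2 rad 3.3 ax -4.7 r 65.2 op 22.7
60.0 tan -10.3 rad 5.7 ax -5.8 r 65.4 op 23.1
65.0 tan -11.5 rad 7.4 ax -4.4 r 65.7 op 22.8
17.1167
```

```bash
python3 - <<'E'
from h import *
st=json.load(open("st.json")); wind(69,89,st,4,.15)
p=np.array(manip.read_tcp_pos())-np.array(st["P0"]); print(p)
E
```

```text
69.0 tan -10.8 rad 8.1 ax -4.0 r 66.2 op 22.3
73.0 tan -8.5 rad 5.0 ax -3.3 r 66.7 op 22.5
77.0 tan -6.7 rad 2.5 ax -3.9 r 67.0 op 22.5
81.0 tan -5.6 rad -0.0 ax -3.8 r 67.1 op 23.1
85.0 tan -2.8 rad -5.0 ax -4.8 r 67.1 op 22.9
89.0 tan -0.3 rad -7.5 ax -5.7 r 66.8 op 22.5
19.5167
[38.52348329 -4.19456245 88.45879386]
```

```bash
python3 - <<'E'
from h import *
st=json.load(open("st.json")); wind(92,104,st,3,.15)
p=np.array(manip.read_tcp_pos())-np.array(st["P0"]); c=np.hypot(p@X,p[2]); print(p,np.degrees(2*np.arcsin(c/140)))
E
```

```text
92.0 tan 0.9 rad -6.1 ax -4.4 r 66.4 op 22.2
95.0 tan 2.9 rad -6.4 ax -4.9 r 66.0 op 22.4
98.0 tan 3.5 rad -6.0 ax -5.3 r 65.6 op 22.3
101.0 tan 2.8 rad -3.6 ax -4.8 r 65.3 op 22.3
104.0 tan 4.4 rad -4.5 ax -5.0 r 65.0 op 22.4
21.5167
[56.80242364 -6.24957306 93.37817438] 102.88048812338242
```

```bash
python3 - <<'E'
from h import *
np.set_printoptions(precision=1,suppress=True)
R=tool(45); P=np.array(manip.read_tcp_pos())
open_jaws(); manip.hold(.2); print(manip.read_ft_force())
manip.line_to(list(P-130*R[:,2]),feed=200); print(manip.read_ft_force())
manip.reach([370,-60,330],list(rv(tool(0))))
a=vision.grab_frame("scene"); b=vision.grab_frame("top"); cv2.imwrite("s2.png",a);cv2.imwrite("t2.png",b)
for n,i in(("scene",a),("top",b)):
    v=i.max(axis=2); k=cv2.inRange(v,0,60); k[:195]=0;k[240:]=0;k[:,:305]=0;k[:,345:]=0
    for c in cv2.findContours(k,0,2)[0]:
        if cv2.contourArea(c)>40: print(n,cv2.minAreaRect(c))
f=lambda im,k:cv2.resize(im[140:300,120:345],None,fx=k,fy=k,interpolation=cv2.INTER_CUBIC)
cv2.imwrite("pics/c2.png",np.hstack([f(a,1.77),f(b,1.77)])); print(manip.read_time_s(),manip.read_q())
E
```

```text
[ 0.2 -1.3  1.1]
[-0.   0.7  0.7]
top ((327.6402587890625, 205.23779296875), (29.595651626586914, 8.503228187561035), 6.340191841125488)
24.3167 [-0.2 -0.  -0.2  1.4  0.   1.5]
```

View pics/c2.png

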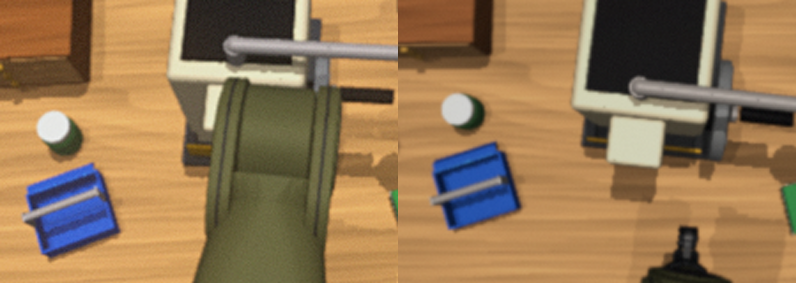

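The handle now sits at scene (327,194) and top (328,205), so it stayed up there. I'll check its angle while planning the tray.

```bash
python3 - <<'E'
from h import *
np.set_printoptions(precision=2,suppress=True)
for s in((327.3,194.2),(328,194)):
    p,e=tri([ray("scene",s),ray("top",(327.8,205.2))]); d=p-mt(-60,-195,160); print(p,e,np.hypot(d@X,d[2]),np.degrees(np.arctan2(d[2],-d@X)))
for x in range(66,100,4):
    h=hpos(x,70,-195); T=np.load("top.npz");S=np.load("scene.npz")
    pr=lambda q:cv2.projectPoints(h[None],cv2.Rodrigues(q["T"][:3,:3])[0],q["T"][:3,3],q["K"],q["D"])[0].ravel(); print(x,pr(S),pr(T))
# tray plan
ty=np.radians(16.8); Mt=Rn.from_euler("z",ty).as_matrix(); bar=np.array([485.7,315.4,100])
for lean,sg in((0,1),(0,-1),(35,1),(40,1),(40,-1),(45,1)):
    Rt=tool(lean,sg,Mt); R=tool(lean,sg)
    for p,o in((bar+15*Rt[:,2]-[0,0,-120],Rt),(bar+15*Rt[:,2],Rt),(mt(-128.5-59-40,0,52+100+45)+15*R[:,2],R),(mt(-128.5-59,0,152)+15*R[:,2],R)):
        q=kinematics.solve_ik(list(p),list(rv(o))); print(lean,sg,p,q and np.array(q))
E
```

```text
[ 606.94 -193.46  213.99] [np.float64(1.265075530111496), np.float64(1.2650755301114778)] 54.55470979000705 81.7649474757039
[ 606.79 -194.27  215.73] [np.float64(2.2577992254923998), np.float64(2.2577992254923624)] 56.281954240795564 81.94409052026903
66 [326.56 200.07] [327.53 212.16]
70 [326.64 198.3 ] [327.74 210.51]
74 [326.7  196.53] [327.95 208.82]
78 [326.76 194.76] [328.14 207.11]
82 [326.81 193.02] [328.33 205.38]
86 [326.85 191.3 ] [328.5  203.64]
90 [326.88 189.62] [328.66 201.9 ]
94 [326.9  187.98] [328.81 200.18]
98 [326.91 186.4 ] [328.95 198.48]Traceback (most recent call last):
  File "<stdin>", line 13, in <module>
ValueError: The truth value of an array with more than one element is ambiguous. Use a.any() or a.all()
```

```bash
cat >> h.py <<'E'
Mt=Rn.from_euler("z",np.radians(16.8)).as_matrix(); BAR=np.array([485.7,315.4,100]); DEP=25
Rt,Rh=tool(45,1,Mt),tool(45,1)
hang=lambda dx=0,dz=0:mt(-187.5+dx,0,152+dz)+DEP*Rh[:,2]
E
python3 - <<'E'
from h import *
np.set_printoptions(precision=2,suppress=True)
print(manip.read_q())
for p,o in((BAR-110*Rt[:,2],Rt),(BAR+DEP*Rt[:,2],Rt),(BAR+DEP*Rt[:,2]+[0,0,75],Rt),(hang(-60,45),Rh),(hang(0,45),Rh),(hang(),Rh)):
    print(p,kinematics.solve_ik(list(p),list(rv(o))))
p=BAR-110*Rt[:,2]
manip.reach([350,180,330],list(rv(Rt))); manip.reach(list(p),list(rv(Rt)))
m=vision.camera_model("wrist"); im=vision.grab_frame("wrist"); T=np.array(m["camera_from_world"])
pts=np.array([BAR,BAR+60*Mt[:,1],BAR-60*Mt[:,1],BAR+77*Mt[:,0]-[0,0,74]])
for a in cv2.projectPoints(pts,cv2.Rodrigues(T[:3,:3])[0],T[:3,3],np.array(m["intrinsics"]),np.array(m["D"]))[0][:,0]: cv2.drawMarker(im,(int(a[0]),int(a[1])),(0,0,255),0,10)
cv2.imwrite("pics/w4.png",im); print(manip.read_time_s())
E
```

```text
[-0.16 -0.03 -0.15  1.44  0.    1.51]
[411.24 292.92 177.78] [ 0.9  -0.14 -1.04 -0.01 -0.41  2.03]
[502.62 320.51  82.32] [ 0.75  0.22 -1.08 -0.46 -0.32  1.9 ]
[502.62 320.51 157.32] [ 0.75  0.05 -0.95 -0.16 -0.32  1.9 ]
[464.86  17.69 179.32] [ 0.19 -0.28 -1.14 -0.05 -0.2   1.77]
[524.57  11.83 179.32] [ 0.13 -0.15 -1.06 -0.11 -0.16  1.73]
[524.57  11.83 134.32] [ 0.13 -0.05 -1.16 -0.31 -0.16  1.73]
26.225
```

View pics/w4.png

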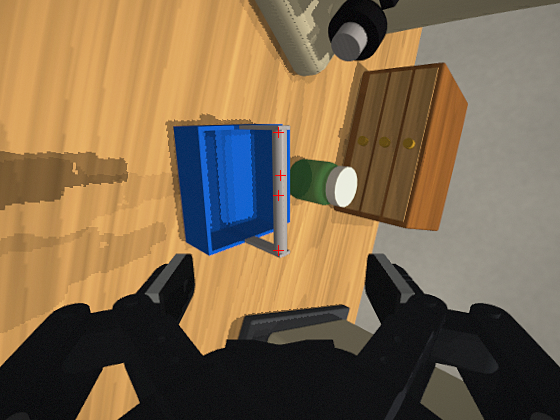

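The wrist view shows the bar at column 281 against a predicted 279, centred at row 190, which agrees. Next I'll grasp and lift.

```bash
python3 - <<'E'
from h import *
np.set_printoptions(precision=1,suppress=True)
f0=np.array(manip.read_ft_force())
B=BAR+1.4*Rt[:,1]
manip.line_to(list(B+DEP*Rt[:,2]),feed=120); print(manip.read_ft_force()-f0)
grasp(60); manip.hold(.2); print(manip.read_ft_force()-f0,manip.read_opening())
manip.line_to(list(B+DEP*Rt[:,2]+[0,0,75]),feed=100); manip.hold(.2)
print(manip.read_ft_force()-f0,manip.read_ft_torque(),manip.read_opening(),manip.read_tcp_pos(),manip.read_time_s())
manip.line_to(list(hang(-60,45)),feed=130,ori=list(rv(Rh))); manip.hold(.3)
print(manip.read_ft_force()-f0,manip.read_opening(),manip.read_tcp_pos()-hang(-60,45),manip.read_time_s())
m=vision.camera_model("wrist"); im=vision.grab_frame("wrist"); np.savez("w5.npz",im=im,K=m["intrinsics"],D=m["D"],T=m["camera_from_world"])
a=vision.grab_frame("scene"); cv2.imwrite("s3.png",a)
c=cv2.resize(a[180:300,220:320],None,fx=3.5,fy=3.5,interpolation=cv2.INTER_CUBIC); 
w=cv2.resize(im,(448,336)); o=np.zeros((420,798,3),np.uint8); o[:,:350]=c; o[:336,350:]=w; cv2.imwrite("pics/c3.png",o)
E
```

```text
[ 0.8  0.8 -0.9]
[-2.8 -0.2  5. ] 8.688110446437618
[ 0.4  0.6 -3.6] [-0.3  1.1  0. ] 8.668898482731937 [503.  320.3 157. ] 29.5083
[ 1.1  0.3 -3.3] 8.776728343151698 [-0.   0.2 -0.1] 32.3167
```

View pics/c3.png

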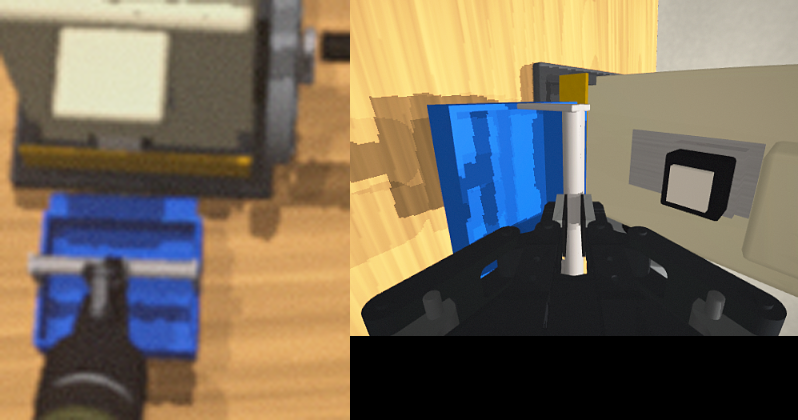

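The wrist view shows the tray on the bar in front of the rail, with the head well raised. The opening of 8.7 mm is small for a 14 mm bar, so I'll check depth and pitch numerically before hooking.

```bash
python3 - <<'E'
from h import *
np.set_printoptions(precision=1,suppress=True)
w=np.load("w5.npz"); s=np.load("scene.npz"); im=w["im"]; S=cv2.imread("s3.png")
pr=lambda d,p:cv2.projectPoints(np.array(p),cv2.Rodrigues(d["T"][:3,:3])[0],d["T"][:3,3],d["K"],d["D"])[0][:,0]
tcp=np.array(manip.read_tcp_pos())
for dep in(25,17,10):
  for pit in(-8,0,8):
    B=tcp-dep*Rh[:,2]; Q=Rm@Rn.from_euler("y",pit,degrees=True).as_matrix()
    P=[B+Q@np.array(v,float) for v in((-55,65,-100),(-55,65,-50),(-51,61,-97),(51,61,-50),(51,61,-97),(0,65,0),(0,-65,0))]
    print(dep,pit,"W fb,ft,ib,rt,rb,bar:",pr(w,P[:6]).tolist() and np.round(pr(w,P[:6])).astype(int).tolist(),"S ft,bar+,bar-",np.round(pr(s,[P[1],P[5],P[6]]),1).tolist())
hsv=cv2.cvtColor(im,cv2.COLOR_BGR2HSV); m=cv2.inRange(hsv,(100,120,40),(130,255,255))
for r in(125,130,135,150,180,210):
    c=np.flatnonzero(m[r]); c=c[c<330]; g=im[r].max(axis=1)
    print(r,c.min() if len(c) else None,c.max() if len(c) else None, "V:",hsv[r,90:300:6,2].tolist())
k=cv2.inRange(hsv,(0,0,150),(180,60,255)); print("bar cols", [(r,np.flatnonzero(k[r,255:310])[[0,-1]]+255) for r in(140,170,200,230) if k[r,255:310].any()])
m=cv2.inRange(cv2.cvtColor(S,cv2.COLOR_BGR2HSV),(105,120,40),(130,255,255)); m[:220]=0;m[300:]=0;m[:,:215]=0;m[:,300:]=0
p=cv2.findNonZero(m); print(cv2.boundingRect(p),cv2.minAreaRect(p))
E
```

```text
25 -8 W fb,ft,ib,rt,rb,bar: [[118, 132], [134, 134], [126, 138], [294, 135], [258, 133], [279, 133]] S ft,bar+,bar- [[230.5, 275.8], [229.1, 255.1], [276.9, 257.0]]
25 0 W fb,ft,ib,rt,rb,bar: [[96, 133], [123, 135], [105, 139], [280, 135], [240, 134], [279, 133]] S ft,bar+,bar- [[229.9, 278.1], [229.1, 255.1], [276.9, 257.0]]
25 8 W fb,ft,ib,rt,rb,bar: [[73, 134], [114, 136], [84, 141], [266, 135], [222, 134], [279, 133]] S ft,bar+,bar- [[229.3, 280.0], [229.1, 255.1], [276.9, 257.0]]
17 -8 W fb,ft,ib,rt,rb,bar: [[124, 131], [141, 133], [132, 137], [293, 135], [259, 133], [279, 133]] S ft,bar+,bar- [[230.9, 274.2], [229.6, 253.4], [277.1, 255.4]]
17 0 W fb,ft,ib,rt,rb,bar: [[103, 132], [131, 134], [113, 139], [280, 135], [241, 133], [279, 133]] S ft,bar+,bar- [[230.3, 276.4], [229.6, 253.4], [277.1, 255.4]]
17 8 W fb,ft,ib,rt,rb,bar: [[82, 133], [123, 135], [93, 140], [267, 135], [223, 134], [279, 133]] S ft,bar+,bar- [[229.8, 278.2], [229.6, 253.4], [277.1, 255.4]]
10 -8 W fb,ft,ib,rt,rb,bar: [[129, 131], [147, 133], [137, 137], [293, 134], [259, 133], [279, 132]] S ft,bar+,bar- [[2
[... 1046 characters left out ...]
 229, 250, 250, 250, 250, 228, 185, 189, 136, 135, 137, 143, 132, 186, 224, 239, 253]
180 104 294 V: [147, 139, 147, 136, 135, 136, 137, 252, 251, 251, 251, 183, 186, 186, 222, 250, 240, 230, 229, 250, 250, 250, 250, 255, 185, 185, 138, 137, 135, 139, 128, 185, 221, 237, 195]
210 110 294 V: [140, 146, 154, 137, 135, 135, 135, 130, 248, 163, 168, 166, 165, 167, 167, 246, 246, 228, 229, 245, 250, 250, 250, 255, 185, 187, 136, 138, 137, 140, 123, 183, 222, 236, 195]
bar cols [(140, array([275, 309])), (170, array([272, 309])), (200, array([273, 302])), (230, array([273, 300]))]
(230, 235, 47, 47) ((253.2130126953125, 257.7486267089844), (45.19123840332031, 45.080204010009766), 2.12109637260437)
```

The tray is level and exactly at the modelled depth. I'll check the rail against the wrist view, then hook it with the forces watched.

```bash
python3 - <<'E'
from h import *
np.set_printoptions(precision=1,suppress=True)
w=np.load("w5.npz"); im=w["im"]
pr=lambda d,p:cv2.projectPoints(np.array(p),cv2.Rodrigues(d["T"][:3,:3])[0],d["T"][:3,3],d["K"],d["D"])[0][:,0]
print("rail pred",pr(w,[mt(-131,100,98),mt(-126,100,98),mt(-131,80,98),mt(-131,100,50),mt(-131,80,50)]).tolist())
hsv=cv2.cvtColor(im,cv2.COLOR_BGR2HSV); k=cv2.inRange(hsv,(20,150,60),(33,255,255)); k[:, :240]=0; k[:,320:]=0
for r in range(86,134,4):
    c=np.flatnonzero(k[r]); print(r,c[[0,-1]] if len(c) else None, hsv[r,288:300,2].tolist())
# same check on w1 (rail visible, -Y end)
w=np.load("w1.npz"); print("w1 pred",pr(w,[mt(-131,-100,98),mt(-126,-100,98),mt(-131,-60,98),mt(-131,-100,50),mt(-131,-60,50)]).tolist())
h=cv2.cvtColor(w["im"],cv2.COLOR_BGR2HSV);k=cv2.inRange(h,(20,150,60),(33,255,255))
for r in range(30,100,8):
    c=np.flatnonzero(k[r]); print(r,c[[0,-1]] if len(c) else None)
E
```

```text
rail pred [[292.0924015315344, 89.98587540226481], [295.58650637059, 90.37743103034116], [291.87455577814376, 111.74024010407835], [258.94006037414175, 93.34633633838534], [259.2598139774387, 112.80321731953113]]
86 None [101, 102, 102, 102, 102, 98, 106, 103, 148, 189, 200, 231]
90 None [76, 72, 77, 74, 73, 74, 70, 75, 78, 74, 70, 65]
94 [262 297] [141, 139, 139, 137, 139, 136, 158, 197, 195, 195, 89, 82]
98 [262 297] [138, 140, 139, 139, 139, 137, 157, 200, 197, 194, 93, 84]
102 [262 297] [138, 137, 139, 139, 139, 138, 160, 202, 204, 200, 92, 80]
106 [261 297] [139, 140, 138, 139, 139, 138, 175, 200, 201, 198, 95, 93]
110 [261 297] [137, 136, 137, 135, 135, 136, 168, 195, 192, 190, 152, 157]
114 [261 297] [140, 139, 139, 138, 137, 136, 184, 193, 191, 181, 152, 158]
118 [261 297] [139, 138, 139, 140, 138, 139, 193, 200, 199, 187, 153, 157]
122 [262 296] [140, 141, 141, 140, 139, 139, 186, 196, 195, 174, 153, 158]
126 [262 296] [138, 140, 139, 139, 137, 139, 204, 196, 195, 174, 155, 155]
130 None [189, 183, 181, 180, 169, 145, 153, 150, 152, 165, 165, 187]
w1 pred [[249.73555669055364, 88.30852313209432], [253.893130167249, 88.72024937521746], [248.68569180488893, 40.859238603059424], [220.12844357588907, 92.13428660009347], [218.24443102699342, 50.14495529588791]]
30 [219 253]
38 [219 253]
46 [219 253]
54 [220 253]
62 [220 253]
70 [220 253]
78 [220 253]
86 [220 254]
94 None
```

The rail is about 1.4 mm further in and yawed 0.7 degrees more than estimated, so I'll apply that and hook.

```bash
sed -i 's/radians(-5.6)/radians(-6.3)/; s/565.7,7.8,98/567.1,7.0,98/' h.py; python3 - <<'E'
from h import *
np.set_printoptions(precision=1,suppress=True)
o=list(rv(Rh)); f0=np.array(manip.read_ft_force())
def go(dx,dz,feed=60):
    manip.line_to(list(hang(dx,dz)),feed=feed,ori=o); manip.hold(.1); f=np.array(manip.read_ft_force())-f0
    print(dx,dz,"f",f@X,f@Y,f[2],"op %.1f"%manip.read_opening()); return f
go(-60,45)
seq=[(-30,42),(-4,38),(-4,28),(-4,20),(-4,14),(-4,10),(-2,8),(-.5,6),(-.5,4),(0,2),(0,1),(0,0),(0,-1),(0,-2),(0,-3)]
for s in seq:
    f=go(*s)
    if f[2]>2.5 or np.hypot(f@X,f@Y)>6: print("contact"); break
print(manip.read_time_s())
E
```

```text
-60 45 f 0.7375573705915768 0.6548918174067881 -0.9407474482808356 op 9.0
-30 42 f -0.10314021880268381 0.4355873919111683 -0.7457226208848411 op 8.8
-4 38 f -0.08591904546338475 0.09987537580348164 -1.117834847643616 op 8.8
-4 28 f -0.8302607113915754 -0.0832005406588131 -0.15720568625383002 op 8.8
-4 20 f 0.16871701939452696 0.7803006125092101 -0.8069588897168214 op 9.0
-4 14 f -0.5968443112293695 0.23352693013358133 -0.7034754589885455 op 9.0
-4 10 f -1.0337473179128625 -0.09267840646042765 -0.9057446524430639 op 8.9
-2 8 f 0.3162117809482794 0.3895523557145756 -0.8763856034245379 op 8.7
-0.5 6 f -0.7953983541425209 -0.28798159319920485 -0.7704697820002666 op 8.7
-0.5 4 f -0.27615224433200447 0.35888394901724935 -0.4682069201324244 op 8.6
0 2 f 0.03598616347234107 0.5796228150643424 -0.9635336109257056 op 8.7
0 1 f -0.23685585280517837 -0.010282378180687599 -0.9056029965536796 op 9.1
0 0 f -6.9455687071408665 0.588654763379663 8.396715957687608 op 8.7
contact
37.8083
```

```bash
python3 - <<'E'
from h import *
np.set_printoptions(precision=1,suppress=True)
for d in((-.8,.3),(-1.2,0)):
    manip.line_to(list(hang(*d)),feed=30); manip.hold(.15); f=np.array(manip.read_ft_force()); print(d,f@X,f@Y,f[2])
open_jaws(); manip.hold(.3); print(manip.read_ft_force(),manip.read_opening())
P=np.array(manip.read_tcp_pos()); manip.line_to(list(P-40*Rh[:,2]),feed=60); print(manip.read_ft_force())
manip.line_to(list(P-120*Rh[:,2]),feed=120); print(manip.read_ft_force())
m=vision.camera_model("wrist"); im=vision.grab_frame("wrist"); T=np.array(m["camera_from_world"])
w=lambda p:cv2.projectPoints(np.array(p),cv2.Rodrigues(T[:3,:3])[0],T[:3,3],np.array(m["intrinsics"]),np.array(m["D"]))[0][:,0]
B=mt(-187.5,0,52)
for v in((-55,65,0),(-55,-65,0),(-55,65,50),(-55,-65,50),(0,65,100),(0,-65,100)):
    a=w([B+Rm@np.array(v,float)])[0]; cv2.drawMarker(im,(int(a[0]),int(a[1])),(0,0,255),0,8)
manip.reach([330,-250,330],list(rv(tool(0))))
a=vision.grab_frame("scene"); c=cv2.resize(a[160:300,210:350],None,fx=2.5,fy=2.5,interpolation=cv2.INTER_CUBIC)
o=np.zeros((350,798,3),np.uint8); o[:,:350]=c; o[:336,350:]=cv2.resize(im,(448,336)); cv2.imwrite("pics/c4.png",o); print(manip.read_time_s())
E
```

```text
(-0.8, 0.3) -3.9091940300179293 0.5818434063260378 2.9587159796468647
(-1.2, 0) -3.3008847178092267 0.5830987602300156 3.6966774828132345
[ 0.  -0.3 -0.6] 85.81158150529649
[-0.8  0.2 -0. ]
[-0.2 -0.2  0.4]
42.5583
```

View pics/c4.png

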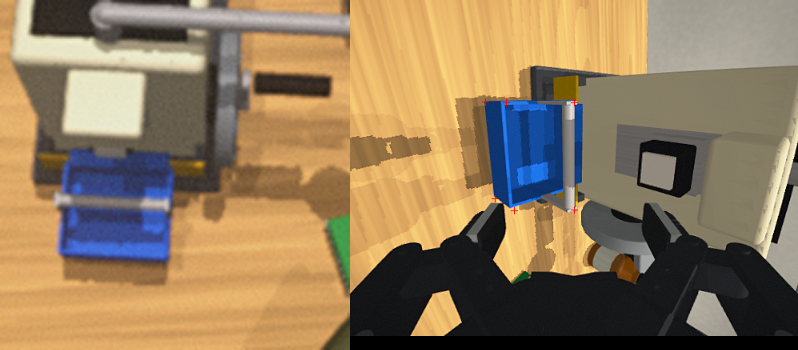

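The tray hangs hooked over the rail, with its corners and bar within a few pixels of the level prediction. The handle is unchanged at scene (326,194), so I'm handing in.

```bash
python3 - <<'E'
from h import *
print(manip.job_done(),manip.read_time_s())
E
```

```text
the job is handed in; nothing more can be done
the job is handed in; nothing more can be done
```

I handed the job in at about 43 s of the 70 s: the wheel is parked roughly 13° past the stiff point, and the tray hangs level on the rail about in the middle; the first grip on the handle slipped off and I regrasped it, and the grader gave no verdict.

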